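# Put the mixed-up repair parts back into their own trays

## Robot

A 7-joint arm with a two-finger parallel gripper is mounted at the origin on the work surface. World frame = base frame: x ahead of the robot, y to its left, z up, the work surface at z = 0. Lengths are in m, angles in rad, forces in N, time in s.
With the tool pointing down it reaches from about 0.4 to 0.85 m from the base axis. Payload 10.4 kg.
Tool frame: the origin (TCP) lies at the very end of the fingers, on their centre line; the grasp point (between the pads) lies 19 mm behind it (grip_point_offset is the distance from the TCP to the grasp point, in m); z points along the fingers, y is the line along which they close (so a half turn about z gives the same grasp; the last joint's range is limited). The gripper opens to 87 mm and grips with 3 to 60 N. Pads are 19 mm wide; open, the fingers measure 117 mm over their backs; the gripper's body (75 mm by 190 mm) begins 51 mm behind the grasp point.
Start: joints at [1.275, 0.332, -0.065, 1.46, 0.022, 1.35, -0.088], TCP at [0.168, -0.602, 0.223] pointing down, gripper open.
Joint ranges: [-2.6, 2.6], [-0.5, 2.12], [-1.47, 1.34], [0.16, 2.42], [-1.27, 4.41], [0.06, 2.06], [-2.6, 2.6]. Speed limits (rad/s): [2.22, 2.22, 2.79, 2.79, 3.14, 3.14, 3.14].

## Interface

Orientations are given as a unit quaternion [x, y, z, w].
In Python, from bench import * gives the robot as it stands.
- The arm moves only by the tool play_rows, never from a script. Its argument "increments" is text: rows parted by semicolons, each of 7 numbers parted by spaces: the turn, a rotation vector about the tool's x, y, z in rad, then the shift along the tool's x, y, z in m, then the opening, from 0 (shut) to 1 (fully open). A call has 1 to 8 rows; each row is the pose to reach, as a shift and turn from the pose commanded when the call began, along the tool's axes at that moment; what a row does not reach only later rows make up. A row lasts 1/10 s, in which the tool goes at most 50 mm and 8.59 degrees, less where a joint would pass 70% of its speed; a pose out of reach is approached as far as the arm can. A call with a gripper value outside its range is refused whole. The fingers move at their own pace and stop on an object; "grip_force" is the grip in N (left out, the last holds). Time passes only in rows, so rows that repeat a pose let the fingers close. It gives the time, the measured TCP pose, the force, the opening and the grip force at its end, in the units of the state.
- read_state(): the state, without advancing time (a new reading comes with each control period).
- camera(name): name is "scene" or "top" or "wrist"; returns a dict with "color" (400x640x3 uint8, red, green, blue), "fx", "fy", "cx", "cy" (pixels), "camera_from_world" (4x4, takes a point from world to camera coordinates); the wrist camera has in their place "mount" (4x4, takes a point from camera to tool coordinates, whose origin is the TCP and whose axes are the flange's). Camera axes: x right, y down, z forward; pixel columns grow to the right and rows downward; lengths in m; the calibration is good to about 2 mm. A picture is of the moment at which its call begins: read the wrist's pose just before it. There is no depth.
- close_job(): hands the job in; it is judged then, once.
The state is a dict: "time": time; "joint_positions": joint angles; "joint_vel": joint speeds; "joint_torque": joint torques, N m; "ee_pos": TCP position; "eef_rot": TCP orientation; "ft_force": force on the tool from outside, world axes, zero at the start; "torque": the same for the moment, N m; "width": finger opening in m; "grip_force": force on a finger pad.
Only numpy, scipy, OpenCV 4.12 (cv2) and the standard library are available. Lean on these libraries where they do the work, as an engineer would, in place of code of your own. Each camera call takes 0.05 s, during which the arm holds its last target. There are 200 camera calls.

## Task

Three repair parts lie in each other's trays. Put each part into the tray of its own shape: the oblong battery pack in the long tray, lying lengthwise, the square fan in the square tray and the round loudspeaker in the round dish, each set flat on the tray's floor in the middle, right side up. First park one of the parts on the empty black rubber pad to get a tray free, leave nothing on the pad at the end, and do not knock the flux jar or the solder reel about.

Things in the scene. Friction and masses are not known exactly. Their poses are not given: they have to be found in the camera images.
- battery: Loose battery pack: oblong, dark wrap over two side-by-side cells, paper label on top, brass contacts at one end; 86 long (its x) x 38 wide (its y) x 20 high (z up), about 100 g. Origin at the centre of its underside. At the start it lies in the round dish.
- fan: Loose cooling fan: square black frame with a grey rotor seen from above, 50 x 50 x 20 high, about 50 g, its sides along its x and y. Solid to the grip on all four sides. Origin at the centre of its underside. At the start it lies in the long tray.
- speaker: Loose loudspeaker: round dark can with a pale cone on top, 50 diameter, 22 high, about 90 g. Origin at the centre of its underside. At the start it lies in the square tray.
- long_tray: Fixed oblong steel tray, 128 (its x) x 78 (its y) outside, 122 x 72 inside, 9 high with walls 3 thick and a floor 3 thick, so the floor is 6 below the rim. Origin at the centre of its underside, which lies on the blue mat 3 above the table top. Home of the battery pack, whose length goes along the tray's x (either way round).
- square_tray: Fixed square steel tray, 106 x 106 outside, 100 x 100 inside, 9 high with walls 3 thick and a floor 3 thick. Origin at the centre of its underside, on the mat 3 above the table top. Home of the fan, at any yaw.
- round_dish: Fixed round steel dish, 116 outside diameter at the rim, about 108 inside, 9 high with a floor 3 thick. Origin at the centre of its underside, on the mat 3 above the table top. Home of the loudspeaker.
- spare_pad: Fixed black rubber pad, square, 100 x 100 x 4 high, no rim, empty at the start: the free spot on which to park one part. Origin at the centre of its underside, on the mat 3 above the table top; parts rest on its top, 4 above the origin. The trays, the pad and an opened phone (140 x 68, 8 high, not to be used) exchange places from start to start.
- flux_jar: Bystander, loose: small amber jar with a white cap, 40 diameter, 45 high, upright beyond the trays. Origin at the centre of its underside. Not to be disturbed.
- solder_reel: Bystander, loose: aluminium reel standing on its flat side, 52 diameter, 34 high, at the left of the trays. Origin at the centre of its underside. Not to be disturbed.
Not all that is in view belongs to the job. What is shaped like the speaker but red is not meant. Of the things that look like the battery, the middle-sized one is meant.

How it is judged:
By the outcome, as a careful person would: the job done as asked, in the order asked, and still so for the second after the job is handed in, with the robot touching nothing.
It also fails if it takes over 109 s, if anything falls off the work surface, if the arm or the gripper's body presses on something with over 40 N, if the wrist force passes 120 N, or if a joint passes its speed limit or range.

## Working session

There is one attempt and no reset: what is moved stays moved. The work goes in short steps, Python scripts to look and compute and a tool call to move; the robot and the scene stay as the last step left them, time stands still between calls to the robot, and variables do not carry over. Pictures are saved under pics/ and viewed, at most 14 in all, crops included, and the job is handed in when it is done.

Besides the shell and the picture viewer there is one more tool, called after "Request:" as name(argument=value, ...) on one line, values as JSON. play_rows: Moves the arm, as the interface text tells. Its arguments: {"type":"object","properties":{"increments":{"type":"string"},"grip_force":{"type":"number"}},"required":["increments"]}

```bash
ls; mkdir -p pics
python3 - <<'E'
from bench import *
import cv2,numpy as np
s=read_state();print(s)
for n in ["top","scene"]:
    c=camera(n);cv2.imwrite(f"pics/{n}0.png",c["color"][:,:,::-1]);print(n,c["fx"],c["fy"],c["cx"],c["cy"],c["camera_from_world"].tolist() if hasattr(c["camera_from_world"],'tolist') else c["camera_from_world"])
E
```

```text
pics
{'time': 0.0, 'joint_positions': array([ 1.27542558,  0.3328824 , -0.06471818,  1.46096465,  0.021599  ,
        1.34991438, -0.08850518]), 'joint_vel': array([-0.00023965,  0.00156245, -0.00040264,  0.001066  ,  0.00032818,
        0.00046414, -0.00090227]), 'joint_torque': array([-2.78470015e-04, -6.23253322e+01,  2.45495327e-02, -3.89892805e+01,
       -6.14311569e-02,  3.94599012e-02,  1.66245513e-04]), 'ee_pos': array([ 0.16827032, -0.60150146,  0.22173629]), 'eef_rot': array([ 9.90711392e-01,  1.35979394e-01, -1.31191637e-04, -7.24793164e-04]), 'ft_force': array([ 0.03150533,  0.04174681, -0.8218019 ]), 'torque': array([-0.02357421, -0.01818743,  0.04367924]), 'grip_force': 0.0, 'width': 0.08737560202837287}
top 418.4543204883179 418.4543204883179 320.3389735897657 190.42858559060636 [[-0.025103024474118385, -0.9994878132956537, -0.019848154466455464, 0.20200981491869774], [-0.9824418421122139, 0.028336865948727516, -0.18440457937742197, 0.5090132221769991], [0.18487256429608992, 0.014870544767301326, -0.9826499895023214, 1.1262165322735553], [0.0, 0.0, 0.0, 1.0]]
scene 473.28664325266544 473.28664325266544 318.2336682644083 198.09284490220324 [[-0.8459752466003799, 0.5329911350888503, -0.015694969134257716, 0.33906326218434163], [0.4551885848493907, 0.7065289839197952, -0.5418672781263608, -0.3236895096972604], [-0.27772150504099524, -0.46555047502710223, -0.8403175119202285, 1.5462765270003995], [0.0, 0.0, 0.0, 1.0]]
```

View pics/top0.png

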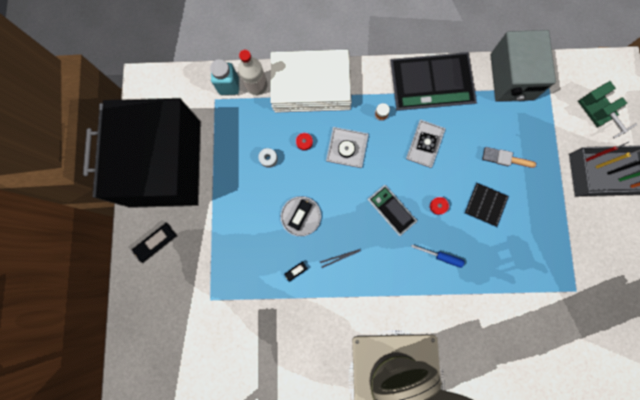

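View pics/scene0.png

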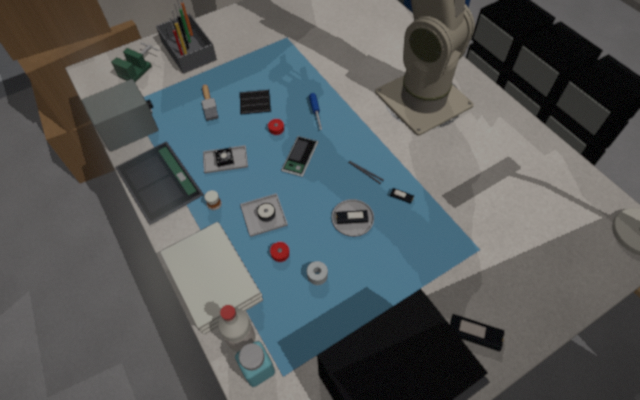

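```bash
cat > h.py <<'E'
from bench import *
import cv2,numpy as np
from scipy.spatial.transform import Rotation as R
def grab(n,save=None):
    s=read_state();c=camera(n);im=np.ascontiguousarray(c["color"][:,:,::-1])
    if save: cv2.imwrite(f"pics/{save}.png",im)
    K=np.array([[c["fx"],0,c["cx"]],[0,c["fy"],c["cy"]],[0,0,1]])
    if n=="wrist":
        T=np.eye(4);T[:3,:3]=R.from_quat(s["eef_rot"]).as_matrix();T[:3,3]=s["ee_pos"];W=T@np.array(c["mount"])
    else: W=np.linalg.inv(np.array(c["camera_from_world"]))
    return im,K,W
def ray(px,K,W,z):
    px=np.atleast_2d(px).astype(float);d=np.c_[px,np.ones(len(px))]@np.linalg.inv(K).T@W[:3,:3].T
    return (W[:3,3]+d*((z-W[2,3])/d[:,2])[:,None])[:,:2]
def proj(p,K,W):
    q=K@(np.linalg.inv(W)@np.r_[p,1])[:3];return q[:2]/q[2]
def inc(x,y,z,ydeg):
    """increment to TCP x,y,z, tool y axis along ydeg (mod 180) with tool down"""
    s=read_state();Rm=R.from_quat(s["eef_rot"]);p=s["ee_pos"];rad=np.degrees(np.arctan2(y,x))
    a=np.radians((ydeg-rad+90)%180-90+rad);Y=np.array([np.cos(a),np.sin(a),0]);Z=np.array([0,0,-1.])
    T=R.from_matrix(np.c_[np.cross(Y,Z),Y,Z])
    print("turn",(Rm.inv()*T).as_rotvec().round(3),"shift",Rm.inv().apply(np.array([x,y,z])-p).round(4),"j7",s["joint_positions"][6].round(2))
E
python3 - <<'E'
from h import *
im,K,W=grab("top")
hsv=cv2.cvtColor(im,cv2.COLOR_BGR2HSV)
nb=((hsv[...,0]<90)|(hsv[...,0]>115)|(hsv[...,1]<70)).astype(np.uint8)*255
nb[:, :215]=0;nb[:, 560:]=0;nb[:98]=0;nb[285:]=0
for c in cv2.findContours(nb,cv2.RETR_EXTERNAL,cv2.CHAIN_APPROX_NONE)[0]:
    if cv2.contourArea(c)<60: continue
    p=ray(c[:,0],K,W,0.012).astype(np.float32)
    r=cv2.minAreaRect(p*1000);print(c[:,0].mean(0).round(),np.round(r[0]),np.round(r[1]),round(r[2],1))
cv2.imwrite("pics/top_crop.png",cv2.resize(im[95:255,255:515],None,fx=3,fy=3,interpolation=cv2.INTER_CUBIC))
cv2.imwrite("pics/mask.png",nb)
E
```

```text
[295. 271.] [293. 266.] [22. 58.] 33.0
[300. 216.] [449. 248.] [112. 110.] 88.5
[439. 205.] [ 468. -149.] [52. 56.] 41.7
[392. 210.] [459. -14.] [139.  69.] 38.9
[486. 204.] [ 468. -285.] [94. 92.] 64.3
[267. 157.] [626. 344.] [53. 55.] 89.7
[508. 158.] [ 600. -365.] [154.  45.] 73.4
[304. 141.] [672. 234.] [54. 56.] 88.2
[347. 147.] [650. 107.] [108. 108.] 77.1
[425. 143.] [ 654. -124.] [ 80. 130.] 67.5
[382. 112.] [757.  -1.] [41. 55.] 69.5
[557. 129.] [ 682. -507.] [ 24. 204.] 82.6
[434. 102.] [ 777. -164.] [237.  35.] 88.1
[311. 104.] [784. 212.] [245.  45.] 88.1
```

View pics/top_crop.png

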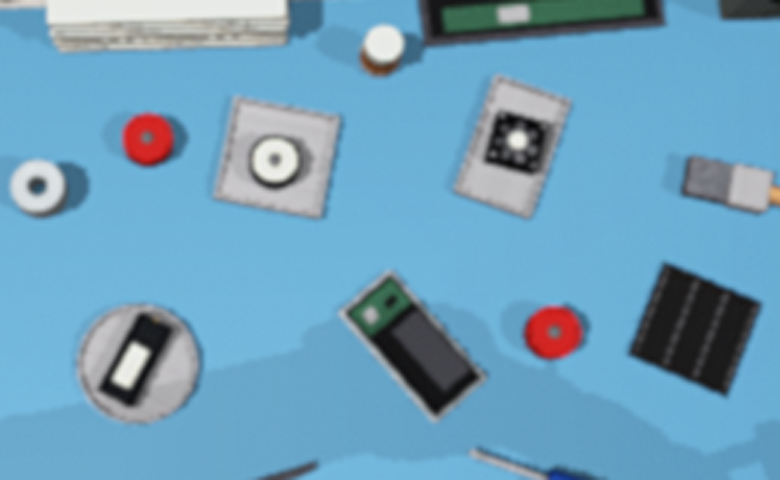

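Run:
```python
from h import *
inc(.645,-.125,.22,-10)
print(np.round(camera("wrist")["mount"],3))
```

```text
turn [-1.000e-03 -1.000e-03 -1.123e+00] shift [ 0.5875 -0.3306  0.0023] j7 -0.09
[[-0.001 -0.96  -0.281  0.077]
 [ 1.    -0.001  0.001  0.001]
 [-0.001 -0.281  0.96  -0.162]
 [ 0.     0.     0.     1.   ]]
```

Request:
play_rows(increments="0 0 -0.6 0.34 -0.19 0 1;0 0 -0.6 0.34 -0.19 0 1;0 0 -0.6 0.34 -0.19 0 1;0 0 -0.6 0.34 -0.19 0 1;0 0 -0.6 0.34 -0.19 0 1;0 0 -0.6 0.34 -0.19 0 1;0 0 -0.6 0.34 -0.19 0 1;0 0 -0.6 0.34 -0.19 0 1")

```text
time: 1.0
ee_pos: [0.4465, -0.3246, 0.2227]
eef_rot: [0.906, 0.424, 0.0, 0.0]
ft_force: [-0.5, -0.3, 0.2]
width: 0.0869
grip_force: 0.0
```

```bash
python3 -c "
from h import *
print(read_state()['ee_pos']);inc(.645,-.125,.22,-10)"
```

```text
[ 0.44653003 -0.32457303  0.22272441]
turn [ 0.    -0.    -0.521] shift [0.2804 0.0244 0.0029] j7 -0.21
```

Request:
play_rows(increments="0 0 -0.52 0.28 0.024 0 0.8;0 0 -0.52 0.28 0.024 0 0.8;0 0 -0.52 0.28 0.024 0 0.8;0 0 -0.52 0.28 0.024 0 0.8;0 0 -0.52 0.28 0.024 0 0.8;0 0 -0.52 0.28 0.024 0 0.8;0 0 -0.52 0.28 0.024 0 0.8;0 0 -0.52 0.28 0.024 0 0.8")

```text
time: 1.8
ee_pos: [0.6431, -0.1276, 0.222]
eef_rot: [0.767, 0.642, -0.0, -0.0]
ft_force: [-0.1, -0.4, -0.4]
width: 0.0696
grip_force: 0.0
```

```bash
python3 -c "
from h import *
s=read_state();print(s['ee_pos'],s['joint_positions'].round(2))
im,K,W=grab('wrist','w1')
print(proj(s['ee_pos'],K,W),K)
print([proj(p,K,W) for p in ([.654,-.124,.012],[.645,-.125,.026])])
"
```

```text
[ 0.64305565 -0.12763188  0.22196613] [ 0.52  0.46 -0.56  1.35  0.24  1.4  -0.2 ]
[321.99544668 241.06156029] [[287.91631593   0.         321.9146189 ]
 [  0.         287.91631593 196.55367467]
 [  0.           0.           1.        ]]
[array([329.63932991, 168.25783164]), array([323.05389109, 172.33958343])]
```

View pics/w1.png

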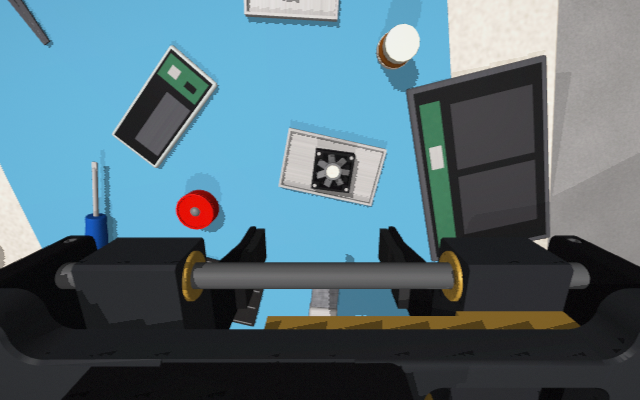

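```bash
cat >> h.py <<'E'
def rect(m,K,W,z,lab=""):
    m=cv2.morphologyEx(m.astype(np.uint8)*255,cv2.MORPH_OPEN,np.ones((3,3)))
    c=max(cv2.findContours(m,cv2.RETR_EXTERNAL,cv2.CHAIN_APPROX_NONE)[0],key=cv2.contourArea)
    r=cv2.minAreaRect((ray(c[:,0],K,W,z)*1000).astype(np.float32));print(lab,np.round(r[0],1),np.round(r[1],1),round(r[2],1),cv2.boundingRect(c));return r
def roi(im,x0,y0,x1,y1):
    k=np.zeros(im.shape[:2],bool);k[y0:y1,x0:x1]=1;return k
def nonblue(im):
    h=cv2.cvtColor(im,cv2.COLOR_BGR2HSV);return (h[...,0]<90)|(h[...,0]>115)|(h[...,1]<70)
E
python3 - <<'E'
from h import *
im,K,W=grab("wrist")
g=im.max(2)
rect((g<110)&roi(im,300,143,365,197),K,W,.026,"fan w")
rect(nonblue(im)&roi(im,260,115,400,213),K,W,.012,"tray w")
E
```

```text
fan w [ 657.2 -125.2] [52.8 49.8] 72.2 (312, 147, 43, 45)
tray w [ 656.2 -123.9] [ 78.7 129.2] 67.4 (279, 127, 108, 78)
```

```bash
python3 -c "
from h import *
inc(.6565,-.125,.010,-17)"
```

```text
turn [-0.     0.001  0.117] shift [0.0073 0.0131 0.2124] j7 -0.2
```

Request:
play_rows(increments="0 0 0.117 0.007 0.013 0.05 0.8;0 0 0.117 0.007 0.013 0.1 0.8;0 0 0.117 0.007 0.013 0.14 0.8;0 0 0.117 0.007 0.013 0.17 0.8;0 0 0.117 0.007 0.013 0.17 0.8")

```text
time: 2.4
ee_pos: [0.6533, -0.1253, 0.048]
eef_rot: [0.804, 0.595, -0.003, -0.002]
ft_force: [-0.1, -0.5, 0.6]
width: 0.0692
grip_force: 0.0
```

```bash
python3 -c "
from h import *
inc(.6565,-.125,.010,-17)"
```

```text
turn [-0.007  0.002 -0.   ] shift [0.0013 0.0032 0.038 ] j7 -0.38
```

Request:
play_rows(increments="0 0 0 0.001 0.001 0.02 0.8;0 0 0 0.001 0.001 0.034 0.8;0 0 0 0.001 0.001 0.038 0.8;0 0 0 0.001 0.001 0.038 0.5;0 0 0 0.001 0.001 0.038 0.3;0 0 0 0.001 0.001 0.038 0.3;0 0 0 0.001 0.001 0.038 0.3;0 0 0 0.001 0.001 0.038 0.3", grip_force=15)

```text
time: 3.2
ee_pos: [0.6588, -0.1231, 0.0155]
eef_rot: [0.803, 0.595, 0.0, 0.0]
ft_force: [-1.0, -0.2, 7.0]
width: 0.05
grip_force: 15.0
```

Request:
play_rows(increments="0 0 0 0 0 -0.02 0.3;0 0 0 0 0 -0.05 0.3;0 0 0 0 0 -0.1 0.3;0 0 0 0 0 -0.1 0.3;0 0 0 0 0 -0.1 0.3")

```text
time: 3.7
ee_pos: [0.6591, -0.1231, 0.116]
eef_rot: [0.803, 0.596, 0.001, 0.001]
ft_force: [-0.4, -0.1, -0.9]
width: 0.0498
grip_force: 15.0
```

```bash
python3 -c "
from h import *
s=read_state();print(s['width'],s['grip_force'],s['ft_force'],s['ee_pos'])
inc(.468,-.285,.06,-30)"
```

```text
0.04976209926645331 14.983562529087067 [-0.43301914 -0.08880445 -0.94270741] [ 0.65905876 -0.12305603  0.1159984 ]
turn [ 0.003 -0.     0.229] shift [-0.2105 -0.1359  0.0556] j7 -0.36
```

Request:
play_rows(increments="0 0 0.23 -0.21 -0.136 0 0.3;0 0 0.23 -0.21 -0.136 0 0.3;0 0 0.23 -0.21 -0.136 0 0.3;0 0 0.23 -0.21 -0.136 0 0.3;0 0 0.23 -0.21 -0.136 0 0.3;0 0 0.23 -0.21 -0.136 0.02 0.3;0 0 0.23 -0.21 -0.136 0.04 0.3;0 0 0.23 -0.21 -0.136 0.06 0.3")

```text
time: 4.5
ee_pos: [0.4658, -0.2844, 0.0527]
eef_rot: [0.867, 0.499, -0.0, -0.001]
ft_force: [-0.3, 0.7, -0.6]
width: 0.0502
grip_force: 15.0
```

```bash
python3 -c "
from h import *
inc(.468,-.285,.017,-30)"
```

```text
turn [-0.002  0.    -0.003] shift [0.0006 0.0022 0.0357] j7 -0.2
```

Request:
play_rows(increments="0 0 0 0 0.001 0.02 0.3;0 0 0 0 0.001 0.032 0.3;0 0 0 0 0.001 0.038 0.3;0 0 0 0 0.001 0.0385 0.3;0 0 0 0 0.001 0.0385 0.3;0 0 0 0 0.001 0.0385 0.7;0 0 0 0 0.001 0.0385 0.8;0 0 0 0 0.001 0.0385 0.8")

```text
time: 5.3
ee_pos: [0.4682, -0.285, 0.0163]
eef_rot: [0.866, 0.499, 0.0, 0.0]
ft_force: [-0.4, -0.3, 0.7]
width: 0.0652
grip_force: 0.0
```

Request:
play_rows(increments="0 0 0 0 0 -0.03 0.7;0 0 0 0 0 -0.08 0.7;0 0 0 0 0 -0.13 0.7;0 0 0 0 0 -0.16 0.7;0 0 0 0 0 -0.16 0.7")

```text
time: 5.8
ee_pos: [0.4703, -0.286, 0.1812]
eef_rot: [0.866, 0.499, 0.002, 0.004]
ft_force: [0.4, 0.5, 0.1]
width: 0.0609
grip_force: 0.0
```

Run:
```python
from h import *
inc(.40,.248,.20,60)
im,K,W=grab("top","top1")
g=im.max(2)
rect(nonblue(im)&roi(im,275,190,328,240),K,W,.012,"dish")
rect((g<90)&roi(im,283,195,320,236),K,W,.026,"battery dark")
print("fan top", proj([.468,-.285,.027],K,W))
cv2.imwrite("pics/top1c.png",cv2.resize(im[180:260,260:520],None,fx=3,fy=3))
```

```text
turn [ 0.006  0.007 -1.572] shift [ 0.4268 -0.3283 -0.0218] j7 -0.14
dish [448.8 247.7] [112.3 109.8] 88.5 (281, 197, 40, 39)
battery dark [473.2 235.7] [35.9 36. ] 62.4 (298, 200, 14, 15)
fan top [488.35542152 203.23587654]
```

View pics/top1c.png

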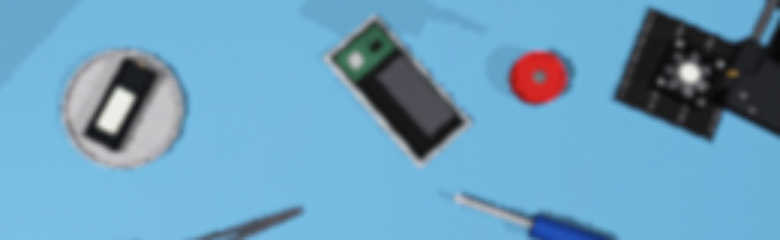

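```bash
python3 -c "
from h import *
inc(.449,.248,.20,65)"
```

```text
turn [ 0.003  0.004 -1.66 ] shift [ 0.4515 -0.2847 -0.0232] j7 -0.14
```

Request:
play_rows(increments="0 0 -1.1 0.33 -0.14 -0.02 0.7;0 0 -1.1 0.33 -0.14 -0.02 0.7;0 0 -1.1 0.33 -0.14 -0.02 0.7;0 0 -1.1 0.33 -0.14 -0.02 0.7;0 0 -1.1 0.33 -0.14 -0.02 0.7;0 0 -1.1 0.33 -0.14 -0.02 0.7;0 0 -1.1 0.33 -0.14 -0.02 0.7;0 0 -1.1 0.33 -0.14 -0.02 0.7")

```text
time: 6.65
ee_pos: [0.5113, 0.0775, 0.1956]
eef_rot: [0.472, 0.882, 0.001, -0.001]
ft_force: [-1.0, -0.1, -1.2]
width: 0.0614
grip_force: 0.0
```

```bash
python3 -c "
from h import *
print(read_state()['ee_pos']);inc(.449,.248,.20,65)"
```

```text
[0.51132074 0.0775103  0.19555857]
turn [ 0.002 -0.002 -0.546] shift [ 0.1764  0.0428 -0.004 ] j7 0.24
```

Request:
play_rows(increments="0 0 -0.546 0.176 0.043 0 0.7;0 0 -0.546 0.176 0.043 0 0.7;0 0 -0.546 0.176 0.043 0 0.7;0 0 -0.546 0.176 0.043 0 0.7;0 0 -0.546 0.176 0.043 0 0.7;0 0 -0.546 0.176 0.043 0 0.7;0 0 -0.546 0.176 0.043 0 0.7")

```text
time: 7.35
ee_pos: [0.453, 0.2403, 0.1952]
eef_rot: [0.225, 0.974, -0.001, -0.0]
ft_force: [0.9, 0.6, -0.3]
width: 0.0608
grip_force: 0.0
```

```bash
python3 -c "
from h import *
print(read_state()['joint_positions'])
im,K,W=grab('wrist','w2')
rect(nonblue(im)&roi(im,200,60,440,222),K,W,.012,'dish')
print(proj([.449,.248,.026],K,W))
"
```

```text
[ 0.31785805  0.22601066 -0.99716908  1.75018318  0.19822588  1.27415346
  0.39146805]
dish [450.  249.6] [114.3 114.6] 17.8 (281, 124, 95, 93)
[327.43166245 174.08732008]
```

View pics/w2.png

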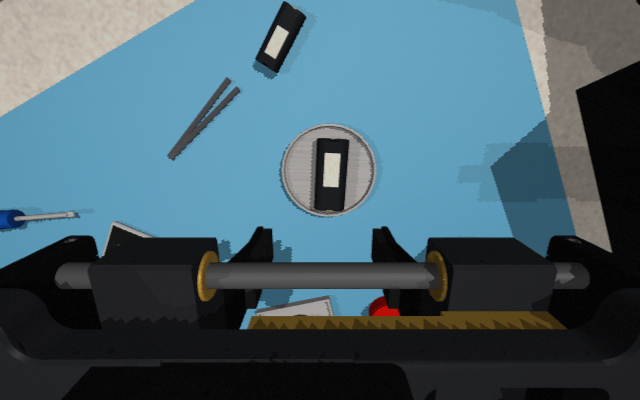

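```bash
python3 -c "
from h import *
im,K,W=grab('wrist')
g=im.max(2)
lab=(im.min(2)>150)&roi(im,318,148,346,190)
rect(lab,K,W,.026,'label')
r=rect((g<75)&roi(im,305,134,360,214),K,W,.026,'batt')
s=read_state();print(s['ee_pos'],s['eef_rot'])
inc(r[0][0]/1000,r[0][1]/1000,.05,64)
"
```

```text
label [446.4 254.1] [17.  39.4] 61.4 (324, 153, 16, 34)
batt [452.3 250.2] [36.6 86.7] 61.1 (314, 138, 35, 73)
[0.45315982 0.2404043  0.19557562] [ 2.24542676e-01  9.74464174e-01 -3.66365850e-04 -1.59800025e-04]
turn [-0.001 -0.     0.001] shift [0.005  0.0085 0.1456] j7 0.39
```

Request:
play_rows(increments="0 0 0.045 0.005 0.0085 0.05 0.7;0 0 0.045 0.005 0.0085 0.1 0.7;0 0 0.045 0.005 0.0085 0.14 0.7;0 0 0.045 0.005 0.0085 0.17 0.7;0 0 0.045 0.005 0.0085 0.18 0.7;0 0 0.045 0.005 0.0085 0.181 0.7;0 0 0.045 0.005 0.0085 0.181 0.7")

```text
time: 8.15
ee_pos: [0.4527, 0.252, 0.0163]
eef_rot: [0.245, 0.969, 0.0, 0.001]
ft_force: [0.0, 0.1, 0.2]
width: 0.0608
grip_force: 0.0
```

Request:
play_rows(increments="0 0 0 0 0 0 0.3;0 0 0 0 0 0 0.3;0 0 0 0 0 0 0.3;0 0 0 0 0 0 0.3;0 0 0 0 0 0 0.3", grip_force=20)

```text
time: 8.65
ee_pos: [0.4521, 0.2518, 0.0155]
eef_rot: [0.245, 0.97, 0.0, 0.0]
ft_force: [0.1, -1.2, 4.9]
width: 0.0375
grip_force: 20.0
```

Request:
play_rows(increments="0 0 0 0 0 -0.02 0.3;0 0 0 0 0 -0.05 0.3;0 0 0 0 0 -0.1 0.3;0 0 0 0 0 -0.1 0.3;0 0 0 0 0 -0.1 0.3")

```text
time: 9.15
ee_pos: [0.4522, 0.2517, 0.1156]
eef_rot: [0.245, 0.97, 0.0, 0.001]
ft_force: [0.2, -0.8, -1.9]
width: 0.0377
grip_force: 20.0
```

```bash
python3 -c "
from h import *
s=read_state();print(s['joint_positions'].round(2))
im,K,W=grab('wrist','w3')
inc(.655,-.124,.12,67.5)"
```

```text
[ 0.24  0.33 -0.97  1.84  0.3   1.13  0.25]
turn [-0.001  0.    -0.102] shift [-0.3573 -0.2335 -0.0053] j7 0.25
```

View pics/w3.png

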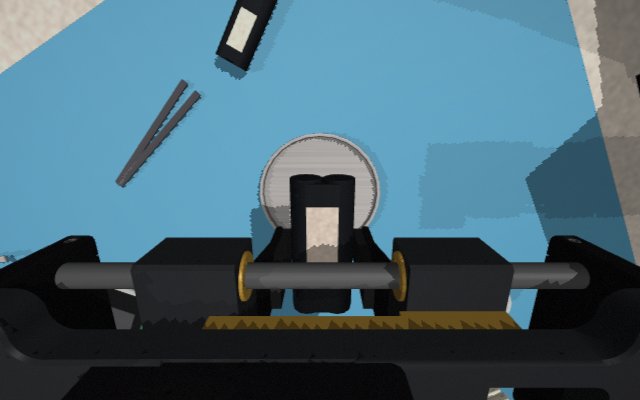

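```bash
python3 -c "
from h import *
im,K,W=grab('wrist')
s=read_state();Rm=R.from_quat(s['eef_rot'])
for px in ([310,178],[335,178],[320,312]):
    p=ray(px,K,W,s['ee_pos'][2]+.0105)[0]
    print(Rm.inv().apply(np.r_[p,0]-np.r_[s['ee_pos'][:2],0])[:2].round(4))
"
```

```text
[ 0.0425 -0.0072]
[0.0424 0.0063]
[-0.0434 -0.002 ]
```

Request:
play_rows(increments="0 0 -0.102 -0.357 -0.2335 0 0.3;0 0 -0.102 -0.357 -0.2335 0 0.3;0 0 -0.102 -0.357 -0.2335 0 0.3;0 0 -0.102 -0.357 -0.2335 0 0.3;0 0 -0.102 -0.357 -0.2335 0 0.3;0 0 -0.102 -0.357 -0.2335 0 0.3;0 0 -0.102 -0.357 -0.2335 0 0.3;0 0 -0.102 -0.357 -0.2335 0 0.3")

```text
time: 10.05
ee_pos: [0.6421, -0.1019, 0.1129]
eef_rot: [0.195, 0.981, -0.0, -0.001]
ft_force: [1.0, 1.2, -0.4]
width: 0.0377
grip_force: 20.0
```

```bash
python3 -c "
from h import *
inc(.655,-.124,.115,67.5)"
```

```text
turn [-0.001 -0.003 -0.   ] shift [-0.0204 -0.0155 -0.0022] j7 0.99
```

Request:
play_rows(increments="0 0 0 -0.02 -0.0155 0 0.3;0 0 0 -0.02 -0.0155 0 0.3;0 0 0 -0.02 -0.0155 0 0.3;0 0 0 -0.02 -0.0155 0 0.3")

```text
time: 10.45
ee_pos: [0.6542, -0.12, 0.1141]
eef_rot: [0.194, 0.981, 0.0, -0.001]
ft_force: [-0.5, 1.3, -0.7]
width: 0.0376
grip_force: 20.0
```

```bash
python3 -c "
from h import *
print(read_state()['ee_pos'])
inc(.655,-.124,.0165,67.5)
im,K,W=grab('wrist')
m=nonblue(im);cv2.imwrite('pics/w4.png',im)
"
```

```text
[ 0.65422527 -0.11998418  0.11406402]
turn [ 0.    -0.002  0.002] shift [-0.0024 -0.0034  0.0976] j7 1.02
```

View pics/w4.png

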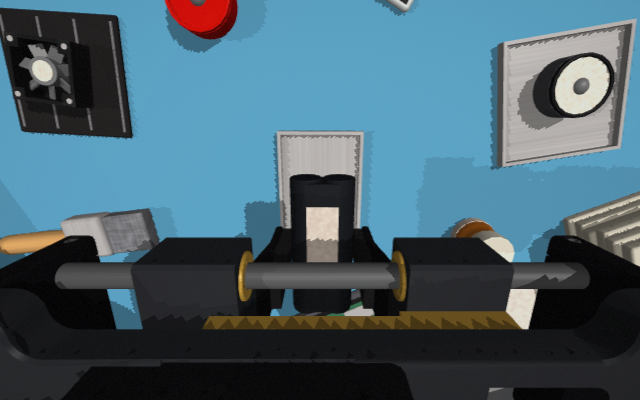

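```bash
python3 -c "
from h import *
im,K,W=grab('wrist');s=read_state();Rm=R.from_quat(s['eef_rot'])
for px in ([277,132],[363,132],[319.5,131.5],[276,185],[366,185]):
    p=ray(px,K,W,.012)[0];print((p*1000).round(1),Rm.inv().apply(np.r_[p-s['ee_pos'][:2],0])[:2].round(4))
"
```

```text
[ 583.2 -135.6] [ 0.0601 -0.0413]
[612.7 -64.1] [0.0601 0.036 ]
[ 597.4 -100.1] [ 0.0605 -0.0031]
[ 627.4 -157.2] [ 0.011  -0.0445]
[659.9 -78.4] [0.011  0.0408]
```

Request:
play_rows(increments="0 0 0 -0.003 -0.003 0.03 0.3;0 0 0 -0.003 -0.003 0.06 0.3;0 0 0 -0.003 -0.003 0.08 0.3;0 0 0 -0.003 -0.003 0.09 0.3;0 0 0 -0.003 -0.003 0.096 0.3;0 0 0 -0.003 -0.003 0.098 0.3;0 0 0 -0.003 -0.003 0.098 0.3;0 0 0 -0.003 -0.003 0.098 0.3")

```text
time: 11.35
ee_pos: [0.6572, -0.1258, 0.0181]
eef_rot: [0.195, 0.981, -0.0, 0.001]
ft_force: [0.1, -0.2, -1.9]
width: 0.0377
grip_force: 20.0
```

Request:
play_rows(increments="0 0 0 0.0025 0.001 0.001 0.3;0 0 0 0.0025 0.001 0.002 0.3;0 0 0 0.0025 0.001 0.0025 0.3;0 0 0 0.0025 0.001 0.0025 0.3")

```text
time: 11.75
ee_pos: [0.6547, -0.1235, 0.0156]
eef_rot: [0.195, 0.981, -0.0, 0.0]
ft_force: [-4.3, 1.1, 7.4]
width: 0.0379
grip_force: 20.0
```

Contact with the floor. Release gently and lift.

Request:
play_rows(increments="0 0 0 0 0 0 0.5;0 0 0 0 0 0 0.55;0 0 0 0 0 0 0.55;0 0 0 0 0 -0.02 0.55;0 0 0 0 0 -0.05 0.55;0 0 0 0 0 -0.1 0.7;0 0 0 0 0 -0.15 0.7;0 0 0 0 0 -0.18 0.7")

```text
time: 12.55
ee_pos: [0.6557, -0.1236, 0.1989]
eef_rot: [0.195, 0.981, 0.0, 0.002]
ft_force: [-0.0, 0.1, -0.5]
width: 0.0596
grip_force: 0.0
```

Run:
```python
from h import *
im,K,W=grab("wrist","w5")
g=im.max(2)
a=proj([.655,-.124,.026],K,W).astype(int);print(a)
x,y=a
rect((g<75)&roi(im,x-60,y-60,x+60,min(y+60,222)),K,W,.026,"batt")
rect(nonblue(im)&roi(im,x-80,y-80,x+80,min(y+80,222)),K,W,.012,"tray")
inc(.65,.107,.2,77)
inc(.65,.107,.2,-13)
```

```text
[322 178]
batt [ 654.7 -124.8] [36.3 85.4] 67.4 (306, 142, 32, 71)
tray [ 653.7 -123.1] [ 78.7 123.4] 67.5 (290, 123, 66, 99)
turn [ 0.001  0.009 -0.166] shift [0.0949 0.2103 0.0027] j7 1.06
turn [0.008 0.006 1.405] shift [0.0949 0.2103 0.0027] j7 1.06
```

View pics/w5.png

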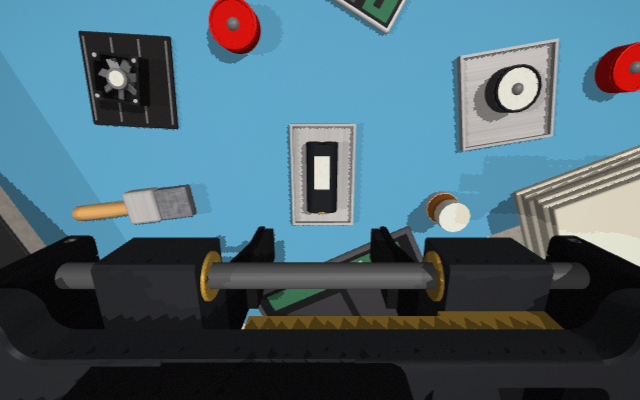

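Request:
play_rows(increments="0 0 -0.166 0.095 0.21 0 0.8;0 0 -0.166 0.095 0.21 0 0.8;0 0 -0.166 0.095 0.21 0 0.8;0 0 -0.166 0.095 0.21 0 0.8;0 0 -0.166 0.095 0.21 0 0.8;0 0 -0.166 0.095 0.21 0 0.8;0 0 -0.166 0.095 0.21 0 0.8;0 0 -0.166 0.095 0.21 0 0.8")

```text
time: 13.4
ee_pos: [0.6476, 0.1048, 0.1942]
eef_rot: [0.114, 0.993, -0.0, -0.0]
ft_force: [0.3, -0.8, 0.2]
width: 0.0696
grip_force: 0.0
```

Run:
```python
from h import *
im,K,W=grab("wrist","w6")
s=read_state();print(s['ee_pos'],s['joint_positions'].round(2))
x,y=proj([.65,.107,.028],K,W).astype(int);print(x,y)
rect(nonblue(im)&roi(im,x-85,y-80,x+85,225),K,W,.012,"tray")
rect((im.min(2)>0)&(im.max(2)<80)&roi(im,x-60,y-60,x+60,218),K,W,.028,"dark")
```

```text
[0.64761689 0.10455797 0.19420588] [ 0.36  0.56 -0.86  1.37  0.42  1.4   0.85]
325 182
tray [651.1 108.1] [106.7 105.4] 76.9 (282, 136, 90, 85)
dark [623.2 113.3] [39.5 13.4] 82.3 (309, 153, 35, 14)
```

View pics/w6.png

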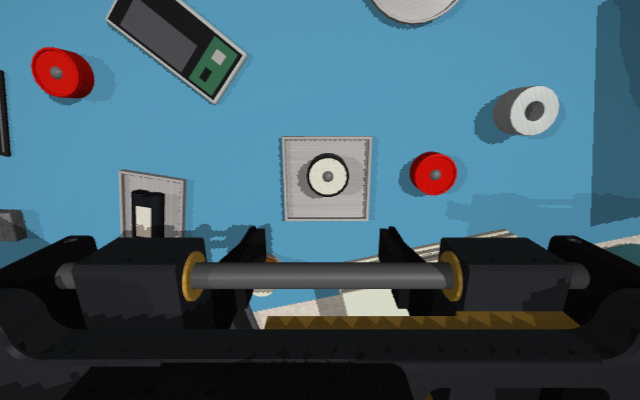

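Run:
```python
from h import *
im,K,W=grab("wrist")
m=(im.min(2)>205)&roi(im,300,148,355,204)
r=rect(m,K,W,.028,"cone")
m2=(im[...,2].astype(int)-im[...,0]>12)&roi(im,300,148,355,204)
r=rect(m2,K,W,.028,"cone2")
inc(r[0][0]/1000,r[0][1]/1000,.0155,77)
```

```text
Traceback (most recent call last):
  File "h.py", line 25, in rect
    c=max(cv2.findContours(m,cv2.RETR_EXTERNAL,cv2.CHAIN_APPROX_NONE)[0],key=cv2.contourArea)
ValueError: max() iterable argument is empty
```

Run:
```python
from h import *
im,K,W=grab("wrist")
print(im[176,300],im[180,318],im[176,328],im[165,335])
m2=(im[...,2].astype(int)-im[...,0]>12)&roi(im,300,148,355,204)
r=rect(m2,K,W,.028,"cone2")
inc(r[0][0]/1000,r[0][1]/1000,.0155,77)
```

```text
[107 110 112] [195 212 215] [124 124 125] [203 217 215]
cone2 [643.2 111. ] [43.1 41.6] 76.8 (309, 158, 38, 36)
turn [-0.     0.    -0.002] shift [0.0057 0.005  0.1789] j7 0.85
```

Request:
play_rows(increments="0 0 0 0.0055 0.005 0.05 0.8;0 0 0 0.0055 0.005 0.1 0.8;0 0 0 0.0055 0.005 0.14 0.8;0 0 0 0.0055 0.005 0.168 0.8;0 0 0 0.0055 0.005 0.178 0.8;0 0 0 0.0055 0.005 0.178 0.8;0 0 0 0.0055 0.005 0.178 0.8")

```text
time: 14.25
ee_pos: [0.6441, 0.1126, 0.0183]
eef_rot: [0.113, 0.994, 0.0, 0.001]
ft_force: [-0.1, 0.9, 1.1]
width: 0.0698
grip_force: 0.0
```

Request:
play_rows(increments="0 0 0 0 0 0 0.4;0 0 0 0 0 0 0.4;0 0 0 0 0 0 0.4;0 0 0 0 0 0 0.4;0 0 0 0 0 0 0.4", grip_force=20)

```text
time: 14.75
ee_pos: [0.6434, 0.1126, 0.0172]
eef_rot: [0.113, 0.994, -0.0, 0.0]
ft_force: [-0.6, -1.3, 6.0]
width: 0.0495
grip_force: 20.0
```

Request:
play_rows(increments="0 0 0 0 0 -0.02 0.3;0 0 0 0 0 -0.05 0.3;0 0 0 0 0 -0.1 0.3;0 0 0 0 0 -0.1 0.3;0 0 0 0 0 -0.1 0.3")

```text
time: 15.25
ee_pos: [0.6436, 0.1127, 0.1175]
eef_rot: [0.113, 0.994, 0.0, 0.001]
ft_force: [-0.2, -0.5, -1.2]
width: 0.0496
grip_force: 20.0
```

Run:
```python
from h import *
im,K,W=grab("top")
rect(nonblue(im)&roi(im,275,190,328,240),K,W,.012,"dish")
im,K,W=grab("wrist")
m2=(im[...,2].astype(int)-im[...,0]>12)&roi(im,280,150,360,260)
rect(m2,K,W,read_state()['ee_pos'][2]+.011,"cone")
print(read_state()['ee_pos'])
inc(.4495,.2485,.117,62)
```

```text
dish [448.8 247.7] [112.3 109.8] 88.5 (281, 197, 40, 39)
cone [635. 113.] [43.2 26.9] 77.0 (285, 216, 75, 44)
[0.64235727 0.11217426 0.11517295]
turn [-0.001 -0.001  0.262] shift [ 0.2186  0.0895 -0.0016] j7 0.8
```

Request:
play_rows(increments="0 0 0.26 0.2185 0.0895 0 0.3;0 0 0.26 0.2185 0.0895 0 0.3;0 0 0.26 0.2185 0.0895 0 0.3;0 0 0.26 0.2185 0.0895 0 0.3;0 0 0.26 0.2185 0.0895 0 0.3;0 0 0.26 0.2185 0.0895 0 0.3;0 0 0.26 0.2185 0.0895 0 0.3;0 0 0.26 0.2185 0.0895 0 0.3")

```text
time: 16.15
ee_pos: [0.4509, 0.2478, 0.1158]
eef_rot: [0.242, 0.97, -0.0, -0.0]
ft_force: [1.4, -1.1, -0.6]
width: 0.0497
grip_force: 20.0
```

Run:
```python
from h import *
im,K,W=grab("wrist")
s=read_state();print(s['ee_pos'])
a=proj([.4495,.2485,.012],K,W);print(a)
# visible far arc of dish: fit circle on rim points
m=(nonblue(im)&roi(im,230,100,410,195)).astype(np.uint8)*255
c=max(cv2.findContours(m,cv2.RETR_EXTERNAL,cv2.CHAIN_APPROX_NONE)[0],key=cv2.contourArea)[:,0]
c=c[c[:,1]<190];p=ray(c,K,W,.012)
A=np.c_[2*p,np.ones(len(p))];q=np.linalg.lstsq(A,(p**2).sum(1),rcond=None)[0]
print(q[:2],np.sqrt(q[2]+q[0]**2+q[1]**2))
inc(.4495,.2485,.0172,62)
```

```text
[0.45102138 0.24776572 0.11586937]
[323.14448804 193.73194244]
[0.44979699 0.24924289] 0.05735629234334667
turn [-0.001 -0.001 -0.   ] shift [0.0016 0.     0.0987] j7 0.27
```

Request:
play_rows(increments="0 0 0 0.001 0 0.03 0.3;0 0 0 0.001 0 0.06 0.3;0 0 0 0.001 0 0.08 0.3;0 0 0 0.001 0 0.09 0.3;0 0 0 0.001 0 0.096 0.3;0 0 0 0.001 0 0.098 0.3;0 0 0 0.001 0 0.099 0.3;0 0 0 0.001 0 0.099 0.3")

```text
time: 17.0
ee_pos: [0.4499, 0.2495, 0.0182]
eef_rot: [0.241, 0.971, 0.0, 0.001]
ft_force: [-0.4, 0.3, -0.2]
width: 0.0493
grip_force: 20.0
```

Request:
play_rows(increments="0 0 0 0 0 0.001 0.3;0 0 0 0 0 0.001 0.3;0 0 0 0 0 0.001 0.3")

```text
time: 17.3
ee_pos: [0.4499, 0.2496, 0.0172]
eef_rot: [0.241, 0.971, 0.0, 0.001]
ft_force: [-0.1, -1.1, 6.8]
width: 0.0494
grip_force: 20.0
```

Request:
play_rows(increments="0 0 0 0 0 0 0.65;0 0 0 0 0 0 0.75;0 0 0 0 0 0 0.75;0 0 0 0 0 -0.02 0.75;0 0 0 0 0 -0.05 0.75;0 0 0 0 0 -0.1 0.75;0 0 0 0 0 -0.15 0.75;0 0 0 0 0 -0.18 0.75")

```text
time: 18.1
ee_pos: [0.4498, 0.2503, 0.2]
eef_rot: [0.241, 0.971, 0.001, 0.001]
ft_force: [1.2, -0.4, -0.2]
width: 0.0652
grip_force: 0.0
```

Run:
```python
from h import *
im,K,W=grab("wrist")
x,y=proj([.45,.249,.028],K,W).astype(int);print(x,y)
m2=(im[...,2].astype(int)-im[...,0]>12)&roi(im,x-30,y-30,x+30,y+30)
rect(m2,K,W,.028,"cone")
rect(nonblue(im)&roi(im,x-70,y-70,x+70,224),K,W,.012,"dish")
inc(.468,-.285,.19,-30)
```

```text
321 179
cone [449.7 247.8] [41.7 42.3] 43.5 (303, 163, 37, 35)
dish [449.5 249.7] [114.8 114. ] 62.0 (276, 129, 93, 91)
turn [ 8.000e-03 -1.000e-03  1.608e+00] shift [-0.2653 -0.4663  0.0122] j7 0.34
```

Request:
play_rows(increments="0 0 0.8 -0.17 -0.19 0 0.75;0 0 0.8 -0.17 -0.19 0 0.75;0 0 0.8 -0.17 -0.19 0 0.75;0 0 0.8 -0.17 -0.19 0 0.75;0 0 0.8 -0.17 -0.19 0 0.75;0 0 0.8 -0.17 -0.19 0 0.75;0 0 0.8 -0.17 -0.19 0 0.75")

```text
time: 18.85
ee_pos: [0.5107, 0.0002, 0.1959]
eef_rot: [0.602, 0.799, -0.0, -0.0]
ft_force: [-0.6, 0.1, 0.0]
width: 0.0651
grip_force: 0.0
```

Run:
```python
from h import *
print(read_state()['ee_pos'])
inc(.468,-.285,.19,-30)
```

```text
[5.10674977e-01 1.95624274e-04 1.95918706e-01]
turn [-0.001  0.     0.804] shift [-0.2623 -0.1198  0.0059] j7 0.1
```

Request:
play_rows(increments="0 0 0.804 -0.262 -0.12 0 0.8;0 0 0.804 -0.262 -0.12 0 0.8;0 0 0.804 -0.262 -0.12 0 0.8;0 0 0.804 -0.262 -0.12 0 0.8;0 0 0.804 -0.262 -0.12 0 0.8;0 0 0.804 -0.262 -0.12 0 0.8;0 0 0.804 -0.262 -0.12 0 0.8;0 0 0.804 -0.262 -0.12 0 0.8")

```text
time: 19.65
ee_pos: [0.4694, -0.2819, 0.1961]
eef_rot: [0.864, 0.503, 0.0, -0.001]
ft_force: [0.3, 0.4, 0.0]
width: 0.0694
grip_force: 0.0
```

Run:
```python
from h import *
im,K,W=grab("wrist","w7")
print(read_state()['ee_pos'],proj([.468,-.285,.027],K,W))
inc(.468,-.285,.0165,-30)
```

```text
[ 0.46977796 -0.28095384  0.19636569] [321.85325272 182.39001083]
turn [-0.    -0.001  0.008] shift [-0.0046  0.0005  0.1799] j7 -0.14
```

View pics/w7.png

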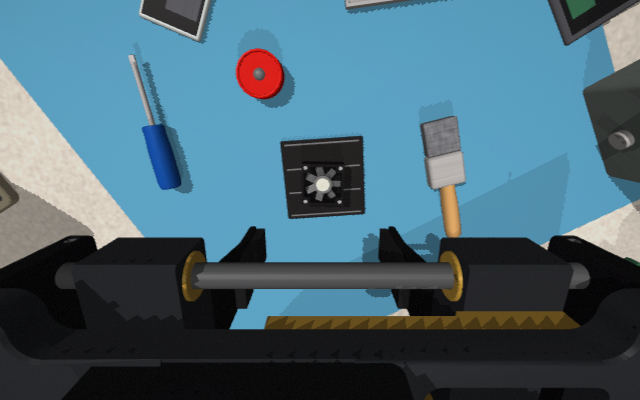

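Fan sits at pixel (322,184), square to the tool, as predicted. Descend and grip.

Request:
play_rows(increments="0 0 0.005 -0.004 0 0.05 0.8;0 0 0.005 -0.004 0 0.1 0.8;0 0 0.005 -0.004 0 0.14 0.8;0 0 0.005 -0.004 0 0.168 0.8;0 0 0.005 -0.004 0 0.179 0.8;0 0 0.005 -0.004 0 0.179 0.8;0 0 0.005 -0.004 0 0.179 0.8")

```text
time: 20.4
ee_pos: [0.4683, -0.2862, 0.0191]
eef_rot: [0.866, 0.5, 0.001, 0.001]
ft_force: [-0.7, 0.3, 0.8]
width: 0.0696
grip_force: 0.0
```

Request:
play_rows(increments="0 0 0 0 0 0 0.4;0 0 0 0 0 0 0.4;0 0 0 0 0 0 0.4;0 0 0 0 0 0 0.4;0 0 0 0 0 0 0.4", grip_force=15)

```text
time: 20.9
ee_pos: [0.4673, -0.287, 0.0182]
eef_rot: [0.866, 0.499, 0.0, 0.0]
ft_force: [-0.8, 0.5, 5.9]
width: 0.0496
grip_force: 15.0
```

Request:
play_rows(increments="0 0 0 0 0 -0.02 0.4;0 0 0 0 0 -0.05 0.4;0 0 0 0 0 -0.1 0.4;0 0 0 0 0 -0.1 0.4;0 0 0 0 0 -0.1 0.4")

```text
time: 21.4
ee_pos: [0.4675, -0.2871, 0.1185]
eef_rot: [0.866, 0.499, 0.0, 0.001]
ft_force: [-0.7, -0.8, -1.8]
width: 0.0499
grip_force: 15.0
```

Run:
```python
from h import *
inc(.651,.1075,.118,-13)
```

```text
turn [ 0.002  0.001 -0.298] shift [ 4.335e-01 -3.910e-02  2.000e-04] j7 -0.16
```

Request:
play_rows(increments="0 0 -0.298 0.433 -0.039 0 0.4;0 0 -0.298 0.433 -0.039 0 0.4;0 0 -0.298 0.433 -0.039 0 0.4;0 0 -0.298 0.433 -0.039 0 0.4;0 0 -0.298 0.433 -0.039 0 0.4;0 0 -0.298 0.433 -0.039 0 0.4;0 0 -0.298 0.433 -0.039 0 0.4;0 0 -0.298 0.433 -0.039 0 0.4")

```text
time: 22.2
ee_pos: [0.6353, 0.0776, 0.1156]
eef_rot: [0.783, 0.622, -0.001, -0.001]
ft_force: [1.0, -1.1, -0.8]
width: 0.0501
grip_force: 15.0
```

Run:
```python
from h import *
inc(.651,.1075,.118,-13)
```

```text
turn [-0.002  0.001 -0.   ] shift [ 0.0326  0.0085 -0.0025] j7 -0.63
```

Request:
play_rows(increments="0 0 0 0.0326 0.0085 0 0.4;0 0 0 0.0326 0.0085 0 0.4;0 0 0 0.0326 0.0085 0 0.4;0 0 0 0.0326 0.0085 0 0.4;0 0 0 0.0326 0.0085 0 0.4")

```text
time: 22.7
ee_pos: [0.6509, 0.1041, 0.117]
eef_rot: [0.783, 0.622, -0.001, 0.0]
ft_force: [0.7, -0.5, 0.3]
width: 0.0496
grip_force: 15.0
```

Run:
```python
from h import *
im,K,W=grab("wrist")
print(read_state()['ee_pos'])
inc(.651,.1075,.0172,-13)
```

```text
[0.65109276 0.10429841 0.11730318]
turn [-0.     0.001 -0.002] shift [ 0.0032 -0.0008  0.1001] j7 -0.67
```

Request:
play_rows(increments="0 0 0 0.001 0 0.03 0.4;0 0 0 0.001 0 0.06 0.4;0 0 0 0.001 0 0.08 0.4;0 0 0 0.001 0 0.09 0.4;0 0 0 0.001 0 0.096 0.4;0 0 0 0.001 0 0.098 0.4;0 0 0 0.001 0 0.098 0.4;0 0 0 0.001 0 0.098 0.4")

```text
time: 23.55
ee_pos: [0.6521, 0.107, 0.0206]
eef_rot: [0.783, 0.622, 0.001, 0.0]
ft_force: [0.9, 0.6, -0.7]
width: 0.0499
grip_force: 15.0
```

Request:
play_rows(increments="0 0 0 0 -0.001 0.002 0.4;0 0 0 0 -0.001 0.0034 0.4;0 0 0 0 -0.001 0.0034 0.4;0 0 0 0 -0.001 0.0034 0.4")

```text
time: 23.95
ee_pos: [0.6507, 0.1073, 0.0173]
eef_rot: [0.783, 0.623, 0.0, 0.0]
ft_force: [-3.4, -1.0, 7.8]
width: 0.0495
grip_force: 15.0
```

Request:
play_rows(increments="0 0 0 0 0 0 0.65;0 0 0 0 0 0 0.75;0 0 0 0 0 0 0.75;0 0 0 0 0 -0.02 0.75;0 0 0 0 0 -0.05 0.75;0 0 0 0 0 -0.1 0.75;0 0 0 0 0 -0.15 0.75;0 0 0 0 0 -0.18 0.75")

```text
time: 24.75
ee_pos: [0.6514, 0.1077, 0.2005]
eef_rot: [0.783, 0.623, 0.002, 0.001]
ft_force: [0.9, -0.6, 0.2]
width: 0.0654
grip_force: 0.0
```

Request:
play_rows(increments="0 0 0 -0.15 -0.15 0 0.75;0 0 0 -0.15 -0.15 0 0.75;0 0 0 -0.15 -0.15 0 0.75;0 0 0 -0.15 -0.15 0 0.75;0 0 0 -0.15 -0.15 0 0.75;0 0 0 -0.15 -0.15 0 0.75")

```text
time: 25.35
ee_pos: [0.4697, -0.0068, 0.1966]
eef_rot: [0.783, 0.621, -0.0, 0.001]
ft_force: [0.4, 0.6, 0.5]
width: 0.0652
grip_force: 0.0
```

Run:
```python
from h import *
im,K,W=grab("scene")
cv2.imwrite("pics/s_end.png",cv2.resize(im[70:310,120:440],None,fx=2.4,fy=2.4,interpolation=cv2.INTER_CUBIC))
```

```text
(no output)
```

View pics/s_end.png

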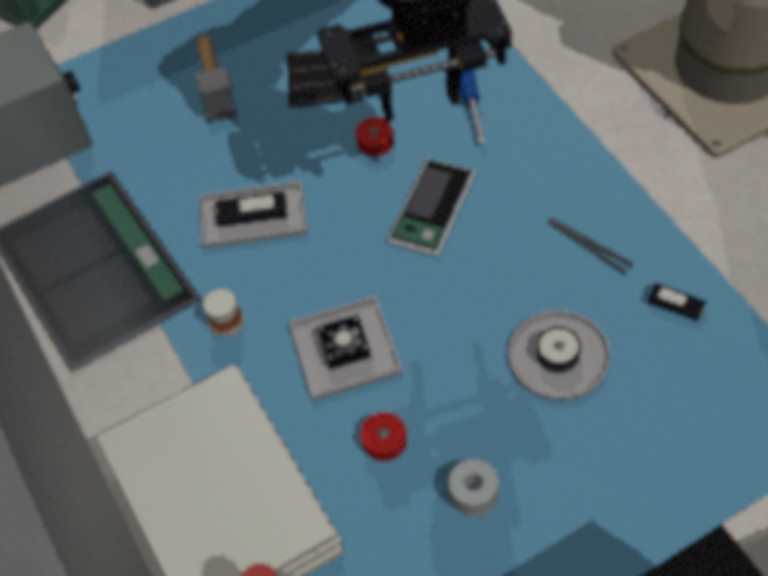

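The picture shows the battery in the long tray at (250,208), the fan in the square tray at (345,340), the speaker in the dish at (558,350), and the pad empty. The jar and reel are still standing where they were, so I'm handing the job in.

```bash
python3 -c "
from bench import *
print(close_job())"
```

```text
the job is handed in; nothing more can be done
None
```

The job is handed in: the battery, fan and speaker each sit flat and near the centre of their own trays, the pad is empty, the jar and reel look undisturbed in the last picture, and it took about 25 s of the 109 s allowed.

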